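# Vent the drone transit case

## Robot

A 6-joint arm with a two-finger parallel gripper is mounted at the origin on the work surface. World frame = base frame: x ahead of the robot, y to its left, z up, the work surface at z = 0. Lengths are in m, angles in degrees, forces in N, time in s.
With the tool pointing down it reaches from about 0.4 to 0.825 m from the base axis. Payload 7 kg.
Tool frame: the origin (TCP) lies between the finger pads; the fingertips stand 19 mm ahead of it and the grasp point (between the pads) is the TCP; z points along the fingers, y is the line along which they close (so a half turn about z gives the same grasp; the last joint's range is limited). The gripper opens to 88 mm and grips with 3 to 60 N. Pads are 19 mm wide; open, the fingers measure 130 mm over their backs; the gripper's body (78 mm by 193 mm) begins 47 mm behind the grasp point.
Start: joints at [-59.124, 20.546, 0.682, 0, -70.136, -16.507], TCP at [0.167, -0.654, 0.246] pointing down, gripper open.
Joint ranges: [-176.03, 176.03], [-82.01, 121.73], [-58.28, 71.71], [-173.87, 95.51], [-174.79, -0.11], [-173.66, 173.66]. Speed limits (degrees/s): [136.94, 136.94, 172.46, 180, 180, 180].

## Interface

Orientations are given as [roll, pitch, yaw] about the fixed x, y, z axes, in that order (R = Rz(yaw) Ry(pitch) Rx(roll)).
In Python, from plant import get_obs, snapshot, close_job, spot_in, spot_point gives the robot as it stands.
- The arm moves only by the tool play_rows, never from a script. Its argument "plan" is a list of rows, each a list of 6 numbers: the shift along the tool's x, y, z in cm, then the turn, a rotation vector about the tool's x, y, z in degrees. A call has 1 to 20 rows; each row shifts and turns the commanded pose from where the row before left it, along the tool's axes as they then stand; what a row does not reach is not made up. A row lasts 1/12 s, in which the tool goes at most 41.7 mm and 7.16 degrees, less where a joint would pass 70% of its speed; a pose out of reach is approached as far as the arm can. A call is refused whole if a number of a shift passes 4.17 or a number of a turn 7.16, either way. A call with a gripper value outside its range is refused whole. "grip" is the finger opening in cm, from 0 to 8.76, set as the call begins (left out, the last holds). The fingers move at their own pace and stop on an object; the grip force is fixed at half the most. Time passes only in rows, so rows that do not move let the fingers close. It gives the time, the measured TCP pose, the force, the opening and the grip force at its end, in the units of the state.
- get_obs(): the state, without advancing time (a new reading comes with each control period).
- snapshot(name): name is "scene" or "top" or "wrist"; returns a dict with "frame" (420x560x3 uint8, red, green, blue), "fx", "fy", "cx", "cy" (pixels), "position" and "attitude" of the camera in the world. Camera axes: x right, y down, z forward; pixel columns grow to the right and rows downward; lengths in m; the calibration is good to about 2 mm. A picture is of the moment at which its call begins. There is no depth.
- close_job(): hands the job in; it is judged then, once.
Trained networks look in the newest picture that a camera, given by its name, has taken for a name from the list of things; names that differ only in an ending like _2 or _b are one class to them, and where a whole thing is asked for, a point or a joint stands for the part that bears it (a point fixed in the world has none). Each returns a list of dicts, best first, with "score" (0 to 1); they miss things now and then, are a little off and sometimes report something else, mostly with a low value. They report only what shows in the picture. A call takes as long as a camera call.
- spot_in(camera, thing): "position" ([x, y, z] in m, in world coordinates, good to about 4 mm: the middle of the surface that is visible of it).
- spot_point(camera, thing): "position" ([x, y, z] in m, in world coordinates, good to about 4 mm: a listed point, or the origin of a listed thing).
The state is a dict: "clock": time; "joint_pos": joint angles; "qvel": joint speeds; "tau": joint torques, N m; "tool_pos": TCP position; "orientation": TCP orientation; "force": force on the tool from outside, world axes, zero at the start; "moment": the same for the moment, N m; "opening": finger opening in m; "gripper_force": force on a finger pad.
Only numpy, scipy, OpenCV 4.12 (cv2) and the standard library are available. Lean on these libraries where they do the work, as an engineer would, in place of code of your own. Each camera call takes 0.05 s, during which the arm holds its last target. There are 200 camera calls.

## Task

The black transit case has come off a flight and must be vented before its lid is opened. Unscrew the little knurled lock nut of the vent on its lid all the way up to its stop, but do not wring it on against the stop, or the valve core turns with it; then press the freed button fully down, hold it for at least two seconds and let it spring back, leaving the nut unscrewed. Never push on the button or the vent's body with more than 20 N, and leave the battery, drone and controller where they are.

Things in the scene. Friction and masses are not known exactly. Their poses are not given: they have to be found in the camera images.
- case: Black plastic transit case lying flat and fixed on the desk, 220 (own x) x 300 (own y) x 125 mm high; two grey latches and the folded handle are on its own -x side. Origin: centre of its underside. The pressure vent stands on the flat lid at own x = -55, y = 0 mm; nothing else on the lid within 55 mm of it is higher than 5 mm.
- vent_seat (a point): Centre of the flat top of the vent's fixed metal body, on the vent's upright axis; z up. It lies 11 mm above the lid. Body: diameter 22, on a round flange of diameter 38 x 3 mm. Screwed home, the lock nut's underside bears on this face and blocks the button.
- nut_mid (a point): Centre (half-way up) of the steel lock nut: knurled ring, diameter 14, 7 mm high, on the valve stem. Right-hand thread: anticlockwise from above unscrews, lifting it 4 mm a turn. Home it is 3.5 mm above vent_seat, at its top stop 7.5 mm (captive). Starts home or up to a quarter turn loose. Turns at about 0.05 N m, then meets the hard stop; fingers gripping with some 11 N slip on it there.
- button_top (a point): Flat top of the steel press button (diameter 9.4, 4.5 mm thick) ending the valve stem, 16 mm above vent_seat at rest. Sprung: starts to move at 4 N, is fully down on a hard stop 3 mm lower at 8.5 N. The nut rides on the stem, so the full stroke is free only with the nut at least 3 mm up. Above about 0.15 N m on the stem the valve core turns with it; its x axis shows that (starts along vent_seat's).
- battery: Spare flight battery lying loose on the case lid, grey block 78 x 44 x 24 mm; origin at the centre of its underside. Bystander.
- drone: Small grey folded drone, 150 x 90 x 60 mm, on the desk; origin at its centre on the desk. Bystander.
- controller: Grey drone remote controller with two thumb sticks, 85 x 145 x 50 mm, on the desk; origin at the centre of its underside. Bystander.

How it is judged (in metres and radians):
On the way, in this order (a step that is already met when the one before it is completed fails the run):
1. the lock nut is unscrewed: it has risen at least 3.2 mm off the vent's seat (z of nut_mid in the frame of vent_seat above 0.0067 m), for 0.2 s.
2. the button is pressed at least 2.5 mm of its 3 mm down and held there (z of button_top in the frame of vent_seat below 0.0135 m), for 1.8 s.
At the end, for the whole second after the job is handed in: The lock nut is still unscrewed, its underside at least 3.2 mm above the vent's seat; the button has sprung back to within 0.7 mm of its rest height; the valve core has not been turned by more than 20 degrees (z of nut_mid in the frame of vent_seat above 0.0067 m and z of button_top in the frame of vent_seat above 0.0153 m and angle between the x axis of button_top and the x axis of vent_seat, either way round below 0.35 rad); the robot touches nothing.
It fails at once if the fingers push on the button or on the vent's fixed body with more than 20 N (contact force between the fingers and vent_stem_c1 above 20 N or contact force between the fingers and vent_c1 above 20 N or contact force between the fingers and vent_c0 above 20 N).
It fails at once if the valve core is wrung round with the nut by more than 20 degrees (angle between the x axis of button_top and the x axis of vent_seat, either way round above 0.35 rad).
It fails at once if the battery is shifted by more than 15 mm (distance of battery from where it was at the start of the episode above 0.015 m).
It fails at once if the drone is shifted by more than 15 mm (distance of drone from where it was at the start of the episode above 0.015 m).
It fails at once if the controller is shifted by more than 15 mm (distance of controller from where it was at the start of the episode above 0.015 m).
It also fails if it takes over 72 s, if anything falls off the work surface, if the arm or the gripper's body presses on something with over 40 N, if the wrist force passes 120 N, or if a joint passes its speed limit or range.

## Working session

There is one attempt and no reset: what is moved stays moved. The work goes in short steps, Python scripts to look and compute and a tool call to move; the robot and the scene stay as the last step left them, time stands still between calls to the robot, and variables do not carry over. Pictures are saved under pics/ and viewed, at most 10 in all, crops included, and the job is handed in when it is done.

Besides the shell and the picture viewer there is one more tool, called after "Call:" in YAML: its name, and indented under it one key for each argument. play_rows: Moves the arm, as the interface text tells. Its arguments: {"type":"object","properties":{"plan":{"type":"array","items":{"type":"array","items":{"type":"number"}}},"grip":{"type":"number"}},"required":["plan"]}

```bash
mkdir -p pics; cat > h.py <<'E'
import numpy as np, cv2
from plant import *
from scipy.spatial.transform import Rotation as R
E
python3 - <<'E'
from h import *
o=get_obs(); print({k:np.round(v,3).tolist() for k,v in o.items()})
for c in ["scene","top","wrist"]:
    s=snapshot(c); cv2.imwrite(f"pics/{c}0.png",s["frame"][:,:,::-1]); print(c,s["fx"],s["position"],s["attitude"])
    for n in ["vent_seat","nut_mid","button_top","case","battery","drone","controller"]:
        print(n,[(np.round(d["position"],4).tolist(),round(d["score"],2)) for d in spot_point(c,n)[:2]])
a=[cv2.imread(f"pics/{c}0.png") for c in ["scene","top"]]
cv2.imwrite("pics/st.png",cv2.resize(np.hstack(a),(800,300),interpolation=cv2.INTER_AREA))
E
```

```text
{'clock': 0.0, 'joint_pos': [-59.122, 20.591, 0.635, -0.022, -70.137, -16.508], 'qvel': [0.102, -0.018, -0.032, 0.107, 0.002, -0.033], 'tau': [0.002, -58.272, 29.307, 6.997, 0.007, -0.0], 'tool_pos': [0.167, -0.653, 0.245], 'orientation': [179.905, -0.006, -165.638], 'force': [0.327, 0.451, 1.12], 'moment': [0.04, -0.022, 0.038], 'gripper_force': 0.0, 'opening': 0.087}
scene 464.7385647515204 [ 1.49032975 -0.22286369  0.82549917] [-1.24815887e+02  1.42896424e-02  7.62183814e+01]
vent_seat [([0.5556, -0.0692, 0.1348], 0.47)]
nut_mid []
button_top [([0.5615, -0.0682, 0.1476], 0.41)]
case [([0.6155, -0.0698, 0.0019], 0.64)]
battery [([0.6522, 0.0245, 0.1269], 0.75)]
drone [([0.484, -0.4117, 0.0019], 0.78)]
controller [([0.44, 0.3906, 0.0007], 0.55)]
top 400.6571307638434 [ 0.46856136 -0.00467575  1.02773161] [-177.60191991    1.18421876  -91.38424307]
vent_seat [([0.5595, -0.0692, 0.1323], 0.5)]
nut_mid []
button_top [([0.5572, -0.0709, 0.1505], 0.39), ([0.4819, -0.4038, -0.0001], 0.32)]
case [([0.6104, -0.0723, -0.0015], 0.8)]
battery [([0.6517, 0.0278, 0.1256], 0.82), ([0.5606, -0.0704, 0.1372], 0.39)]
drone [([0.4804, -0.4059, -0.0001], 0.87)]
controller [([0.4418, 0.3958, 0.0016], 0.81)]
wrist 311.9357747611811 [ 0.10513512 -0.66926109  0.38446096] [1.65818147e+02 3.41225067e-02 1.04378090e+02]
vent_seat []
nut_mid []
button_top []
case []
battery []
drone []
controller []
```

View pics/st.png

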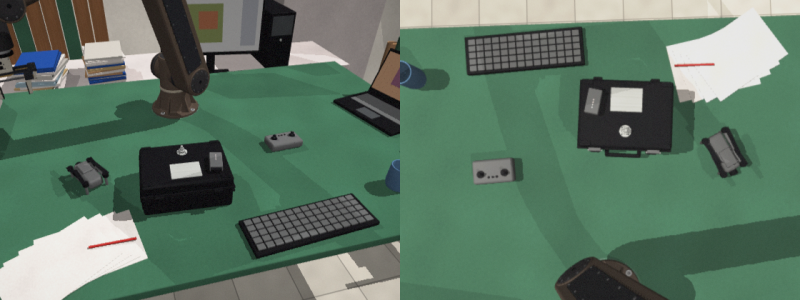

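The top view shows the case near the middle with its handle toward the robot and the vent at about (0.557, -0.070). I'll move above the vent first.

Call:
play_rows:
  plan:
    - [-1.3,1.17,0,0,0,0]
    - [-2.61,2.34,0,0,0,0]
    - [-2.61,2.34,0,0,0,0]
    - [-2.61,2.34,0,0,0,0]
    - [-2.61,2.34,0,0,0,0]
    - [-2.61,2.34,0,0,0,0]
    - [-2.61,2.34,0,0,0,0]
    - [-2.61,2.34,0,0,0,0]
    - [-2.61,2.34,0,0,0,0]
    - [-2.61,2.34,0,0,0,0]
    - [-2.61,2.34,0,0,0,0]
    - [-2.61,2.34,0,0,0,0]
    - [-2.61,2.34,0,0,0,0]
    - [-2.61,2.34,0,0,0,0]
    - [-2.61,2.34,0,0,0,0]
    - [-2.61,2.34,0,0,0,0]
    - [-2.61,2.34,0,0,0,0]
    - [-2.61,2.34,0,0,0,0]
    - [-2.61,2.34,0,0,0,0]
    - [-2.61,2.34,0,0,0,0]

```text
clock: 2.87
tool_pos: [0.5479, -0.0839, 0.2459]
orientation: [-180.0, 0.0, -165.6]
force: [-0.1, -0.7, -0.3]
opening: 0.087
gripper_force: 0.0
```

Call:
play_rows:
  plan:
    - [-1.3,1.17,0,0,0,0]
    - [0,0,0,0,0,0]
    - [0,0,0,0,0,0]
    - [0,0,0,0,0,0]
    - [0,0,0,0,0,0]

```text
clock: 3.28
tool_pos: [0.5564, -0.0718, 0.2457]
orientation: [-180.0, -0.0, -165.7]
force: [0.6, -0.8, -0.4]
opening: 0.0878
gripper_force: 0.0
```

```bash
python3 - <<'E'
from h import *
o=get_obs(); print({k:np.round(v,3).tolist() for k,v in o.items()})
s=snapshot("wrist"); cv2.imwrite("pics/w1.png",s["frame"][:,:,::-1]); print({k:v for k,v in s.items() if k!="frame"})
for n in ["vent_seat","nut_mid","button_top"]:
    print(n,[(np.round(d["position"],4).tolist(),round(d["score"],2)) for d in spot_point("wrist",n)[:2]])
E
```

```text
{'clock': 3.283, 'joint_pos': [12.643, 9.851, -13.916, 0.001, -66.238, -88.32], 'qvel': [-0.394, -0.148, 0.06, -0.056, 0.072, -0.053], 'tau': [0.443, -42.109, 28.509, 6.757, -0.067, 0.005], 'tool_pos': [0.556, -0.072, 0.246], 'orientation': [-180.0, -0.004, -165.677], 'force': [0.551, -0.813, -0.413], 'moment': [-0.011, 0.037, 0.015], 'gripper_force': 0.0, 'opening': 0.088}
{'fx': 311.9357747611811, 'fy': 311.9357747611811, 'cx': 280.1128948269763, 'cy': 209.39042785737354, 'position': array([ 0.49401497, -0.08712487,  0.38455019]), 'attitude': array([1.65821870e+02, 3.25591617e-02, 1.04329721e+02])}
vent_seat [([0.5601, -0.069, 0.1367], 0.7)]
nut_mid [([0.5553, -0.0688, 0.1418], 0.49)]
button_top [([0.5536, -0.0657, 0.1497], 0.71)]
```

View pics/w1.png

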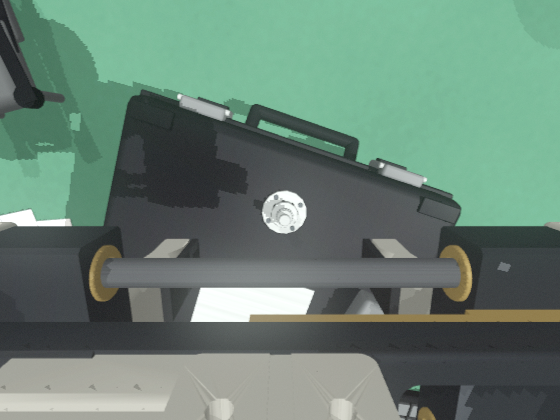

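The wrist view shows the vent's flange as a bright disc at about pixel (284, 212), with the button near its centre. I'll look again from opposite yaws to cancel the calibration error.

Call:
play_rows:
  plan:
    - [0,0,0,0,0,-7]
    - [0,0,0,0,0,-7]
    - [0,0,0,0,0,-7]
    - [0,0,0,0,0,-7]
    - [0,0,0,0,0,-7]
    - [0,0,0,0,0,-7]
    - [0,0,0,0,0,-7]
    - [0,0,0,0,0,-7]
    - [0,0,0,0,0,-7]
    - [0,0,0,0,0,-7]
    - [0,0,0,0,0,-7]
    - [0,0,0,0,0,-7]
    - [0,0,0,0,0,-7]
    - [0,0,0,0,0,-7]
    - [0,0,0,0,0,-7]
    - [0,0,0,0,0,0]
    - [0,0,0,0,0,0]
    - [0,0,0,0,0,0]

```text
clock: 4.98
tool_pos: [0.5568, -0.0712, 0.2456]
orientation: [-180.0, -0.0, -60.9]
force: [0.1, -0.3, -0.3]
opening: 0.088
gripper_force: 0.0
```

```bash
cat >> h.py <<'E'
import pickle
def shot(tag):
    o=get_obs(); s=snapshot("wrist"); cv2.imwrite(f"pics/{tag}.png",s["frame"][:,:,::-1])
    pickle.dump((o,s),open(tag+".pkl","wb"))
    print({k:np.round(o[k],4).tolist() for k in ["clock","joint_pos","tool_pos","orientation","force","moment"]})
    for n in ["vent_seat","nut_mid","button_top"]:
        print(n,[(np.round(d["position"],4).tolist(),round(d["score"],2)) for d in spot_point("wrist",n)[:1]])
    return o,s
def project(s,P):
    Rc=R.from_euler("xyz",s["attitude"],degrees=True).as_matrix()
    p=Rc.T@(np.array(P)-s["position"]); return np.array([s["fx"]*p[0]/p[2]+s["cx"],s["fy"]*p[1]/p[2]+s["cy"]])
def ray(s,uv,z):
    Rc=R.from_euler("xyz",s["attitude"],degrees=True).as_matrix()
    d=Rc@np.array([(uv[0]-s["cx"])/s["fx"],(uv[1]-s["cy"])/s["fy"],1.])
    return s["position"]+d*(z-s["position"][2])/d[2]
E
python3 - <<'E'
from h import *
shot("w2")
E
```

```text
{'clock': 4.9833, 'joint_pos': [12.6894, 9.8807, -13.8794, -0.0003, -66.2325, 16.4246], 'tool_pos': [0.5568, -0.0712, 0.2456], 'orientation': [-179.9929, -0.0018, -60.8862], 'force': [0.134, -0.3123, -0.2666], 'moment': [0.0077, 0.1759, -0.0552]}
vent_seat [([0.5574, -0.069, 0.1377], 0.73)]
nut_mid [([0.5571, -0.0693, 0.1394], 0.64)]
button_top [([0.5557, -0.0634, 0.154], 0.8)]
```

Call:
play_rows:
  plan:
    - [0,0,0,0,0,7]
    - [0,0,0,0,0,7]
    - [0,0,0,0,0,7]
    - [0,0,0,0,0,7]
    - [0,0,0,0,0,7]
    - [0,0,0,0,0,7]
    - [0,0,0,0,0,7]
    - [0,0,0,0,0,7]
    - [0,0,0,0,0,7]
    - [0,0,0,0,0,7]
    - [0,0,0,0,0,7]
    - [0,0,0,0,0,7]
    - [0,0,0,0,0,7]
    - [0,0,0,0,0,7]
    - [0,0,0,0,0,7]
    - [0,0,0,0,0,7]
    - [0,0,0,0,0,7]
    - [0,0,0,0,0,7]
    - [0,0,0,0,0,7]
    - [0,0,0,0,0,7]

```text
clock: 6.85
tool_pos: [0.5569, -0.071, 0.2455]
orientation: [-180.0, -0.0, 159.0]
force: [0.1, 0.8, 0.6]
opening: 0.0876
gripper_force: 0.0
```

Call:
play_rows:
  plan:
    - [0,0,0,0,0,7]
    - [0,0,0,0,0,7]
    - [0,0,0,0,0,7]
    - [0,0,0,0,0,7]
    - [0,0,0,0,0,7]
    - [0,0,0,0,0,5]
    - [0,0,0,0,0,0]
    - [0,0,0,0,0,0]
    - [0,0,0,0,0,0]

```text
clock: 7.6
tool_pos: [0.5569, -0.071, 0.2456]
orientation: [-180.0, 0.0, 119.5]
force: [0.9, 0.7, -1.1]
opening: 0.0877
gripper_force: 0.0
```

```bash
python3 - <<'E'
from h import *
shot("w3")
ims=[]
for t in ["w2","w3"]:
    o,s=pickle.load(open(t+".pkl","rb"))
    c=project(s,[0.5565,-0.07,0.136]).astype(int); print(t,c)
    ims.append(cv2.resize(s["frame"][c[1]-32:c[1]+32,c[0]-32:c[0]+32,::-1],(400,400),interpolation=cv2.INTER_CUBIC))
cv2.imwrite("pics/c23.png",np.hstack(ims))
E
```

```text
{'clock': 7.6, 'joint_pos': [12.7145, 9.8931, -13.8733, 0.0023, -66.2333, -163.1914], 'tool_pos': [0.5569, -0.071, 0.2456], 'orientation': [-179.9998, 0.0021, 119.524], 'force': [0.9332, 0.7389, -1.0529], 'moment': [-0.0787, -0.0149, 0.0399]}
vent_seat [([0.5563, -0.0688, 0.1376], 0.97)]
nut_mid [([0.5573, -0.0697, 0.1369], 0.68)]
button_top [([0.5521, -0.0677, 0.1519], 0.83)]
w2 [281 213]
w3 [278 211]
```

View pics/c23.png

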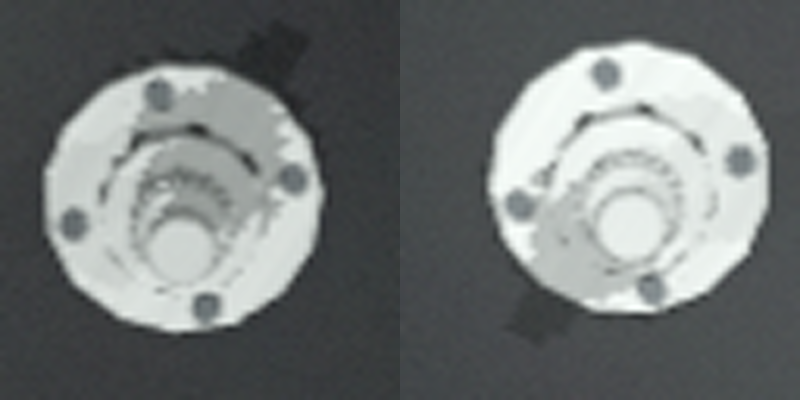

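Left crop (w2): flange centred at about (184, 198) and button top at (182, 250). Right crop (w3): flange at (230, 177) and button at (230, 226). Now fit them with code.

```bash
python3 - <<'E'
from h import *
from scipy.optimize import least_squares
meas=[];
for t,bc in [("w2",(182,250)),("w3",(230,226))]:
    o,s=pickle.load(open(t+".pkl","rb"))
    c=project(s,[0.5565,-0.07,0.136]).astype(int); a=c-32
    g=cv2.cvtColor(s["frame"][a[1]:a[1]+64,a[0]:a[0]+64],cv2.COLOR_RGB2GRAY)
    m=(cv2.resize(g,None,fx=8,fy=8,interpolation=cv2.INTER_LINEAR)>135).astype(np.uint8)
    cs,_=cv2.findContours(m,cv2.RETR_EXTERNAL,cv2.CHAIN_APPROX_NONE); h=cv2.convexHull(max(cs,key=cv2.contourArea))
    e=cv2.fitEllipse(h); uv=(np.array(e[0])+.5)/8-.5+a
    ub=np.array(bc)/6.25-.5+a+0.08
    for nm,u,z in [("flange",uv,0.127),("button",ub,0.152)]:
        print(t,nm,np.round(u,2),np.round(e[1],1)/8,np.round(ray(s,u,z)[:2]-o["tool_pos"][:2],4),np.round(ray(s,u,z)[:2],4))
E
```

```text
w2 flange [277.8  212.34] [42.675  44.4375] [0.0018 0.0035] [ 0.5587 -0.0677]
w2 button [277.7  220.58] [42.675  44.4375] [0.0017 0.0035] [ 0.5586 -0.0677]
w3 flange [282.32 206.98] [43.775 45.275] [0.0015 0.0039] [ 0.5584 -0.0671]
w3 button [282.38 214.74] [43.775 45.275] [0.0014 0.0038] [ 0.5584 -0.0672]
```

Call:
play_rows:
  plan:
    - [0.24,0.32,0,0,0,0]
    - [0,0,1,0,0,0]
    - [0,0,2,0,0,0]
    - [0,0,2,0,0,0]
    - [0,0,1.5,0,0,0]
    - [0,0,1,0,0,0]
    - [0,0,0.5,0,0,0]
    - [0,0,0.3,0,0,0]
    - [0,0,0,0,0,0]
    - [0,0,0,0,0,0]
    - [0,0,0,0,0,0]
  grip: 4

```text
clock: 8.72
tool_pos: [0.5591, -0.0673, 0.1634]
orientation: [179.9, 0.0, 119.4]
force: [-0.6, -0.1, -0.8]
opening: 0.04
gripper_force: 0.0
```

```bash
python3 - <<'E'
from h import *
o,s=shot("w4"); print(o["opening"],o["tau"][5])
cv2.imwrite("pics/w4c.png",cv2.resize(s["frame"][100:340,120:440,::-1],(640,480)))
E
```

```text
{'clock': 8.7167, 'joint_pos': [13.0595, 13.963, -20.1779, 0.0141, -55.7709, -163.6903], 'tool_pos': [0.5591, -0.0673, 0.1634], 'orientation': [179.9186, 0.036, 119.3771], 'force': [-0.6095, -0.0639, -0.7635], 'moment': [-0.0891, -0.0033, -0.0133]}
vent_seat [([0.5576, -0.0696, 0.1367], 0.68)]
nut_mid [([0.5549, -0.0708, 0.1384], 0.74)]
button_top [([0.555, -0.0658, 0.1527], 0.76)]
0.03996270220883857 0.0006255100015550852
```

View pics/w4c.png

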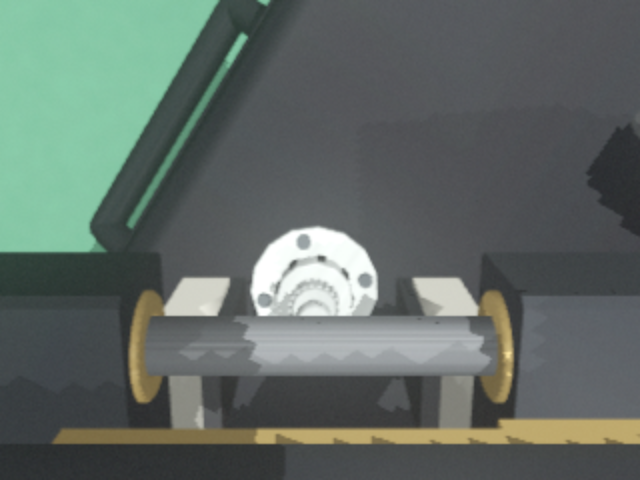

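The vent sits mid-way between the fingers (flange at about x = 314 in the crop, finger inner faces at about 232 and 405). Now lower the last 6.4 mm and close.

Call:
play_rows:
  plan:
    - [0.03,-0.05,0.3,0,0,0]
    - [0,0,0.34,0,0,0]
    - [0,0,0,0,0,0]
    - [0,0,0,0,0,0]
    - [0,0,0,0,0,0]
  grip: 1.8

```text
clock: 9.33
tool_pos: [0.5579, -0.0674, 0.1561]
orientation: [-180.0, 0.0, 119.4]
force: [-0.6, 0.2, -0.5]
opening: 0.0188
gripper_force: 0.0
```

Call:
play_rows:
  plan:
    - [0,0,0,0,0,0]
    - [0,0,0,0,0,0]
    - [0,0,0,0,0,0]
    - [0,0,0,0,0,0]
  grip: 1.3

```text
clock: 9.67
tool_pos: [0.5573, -0.0677, 0.1561]
orientation: [-179.9, -0.0, 119.4]
force: [-2.8, -1.7, 0.3]
opening: 0.0132
gripper_force: 8.7
```

```bash
cat >> h.py <<'E'
def st():
    o=get_obs(); print({k:np.round(o[k],4).tolist() for k in ["clock","joint_pos","tool_pos","force","moment","tau","opening","gripper_force","orientation"]})
E
python3 -c "
from h import *
st()"
```

```text
{'clock': 9.6667, 'joint_pos': [13.0609, 14.3196, -20.7874, 0.0108, -54.9647, -163.7065], 'tool_pos': [0.5573, -0.0677, 0.1561], 'force': [-2.8119, -1.6855, 0.3441], 'moment': [-0.8931, 1.1166, 0.0515], 'tau': [1.3908, -45.4018, 27.0951, 5.7, 1.1452, -0.0057], 'opening': 0.0132, 'gripper_force': 8.7454, 'orientation': [-179.9286, -0.0117, 119.3606]}
```

Call:
play_rows:
  plan:
    - [0,-0.04,0,0,0,0]
    - [0,0,0,0,0,0]
    - [0,0,0,0,0,0]

```text
clock: 9.92
tool_pos: [0.5573, -0.0677, 0.1561]
orientation: [-180.0, -0.0, 119.4]
force: [-3.4, -2.0, -0.3]
opening: 0.0134
gripper_force: 9.4
```

```bash
python3 -c "
from h import *
st()"
```

```text
{'clock': 9.9167, 'joint_pos': [13.0545, 14.299, -20.814, 0.0021, -54.9237, -163.694], 'tool_pos': [0.5573, -0.0677, 0.1561], 'force': [-3.3922, -1.9606, -0.264], 'moment': [-0.9101, 1.046, -0.0511], 'tau': [1.3591, -45.6206, 27.1534, 5.7302, 1.1163, -0.0033], 'opening': 0.0134, 'gripper_force': 9.437, 'orientation': [-179.9643, -0.0087, 119.3617]}
```

Call:
play_rows:
  plan:
    - [0,0.1,0,0,0,0]
    - [0,0,0,0,0,0]
    - [0,0,0,0,0,0]

```text
clock: 10.17
tool_pos: [0.5574, -0.0676, 0.156]
orientation: [-179.9, -0.0, 119.4]
force: [-5.1, -3.8, 3.7]
opening: 0.0129
gripper_force: 9.5
```

```bash
python3 -c "
from h import *
st()"
```

```text
{'clock': 10.1667, 'joint_pos': [13.0729, 14.3658, -20.7454, 0.0193, -55.0279, -163.7267], 'tool_pos': [0.5574, -0.0676, 0.156], 'force': [-5.0763, -3.7923, 3.7287], 'moment': [-1.5474, 1.8485, -0.0046], 'tau': [2.4699, -44.9286, 28.2835, 5.4524, 2.1123, -0.0066], 'opening': 0.0129, 'gripper_force': 9.5478, 'orientation': [-179.862, -0.0239, 119.3573]}
```

Call:
play_rows:
  plan:
    - [0,-0.1,0,0,0,0]
    - [0,-0.1,0,0,0,0]
    - [0,0,0,0,0,0]
    - [0,0,0,0,0,0]

```text
clock: 10.5
tool_pos: [0.5572, -0.0677, 0.1562]
orientation: [179.9, 0.0, 119.4]
force: [-0.5, 0.5, -0.7]
opening: 0.0134
gripper_force: 9.4
```

```bash
python3 -c "
from h import *
st()"
```

```text
{'clock': 10.5, 'joint_pos': [13.0456, 14.2369, -20.8745, -0.0092, -54.8315, -163.665], 'tool_pos': [0.5572, -0.0677, 0.1562], 'force': [-0.4569, 0.524, -0.6982], 'moment': [-0.1986, 0.083, -0.0089], 'tau': [0.2022, -46.3022, 25.9319, 6.0093, 0.0599, -0.0007], 'opening': 0.0134, 'gripper_force': 9.4045, 'orientation': [179.9431, 0.0088, 119.3753]}
```

Call:
play_rows:
  plan:
    - [0,0,-0.004,0,0,-4]
    - [0,0,-0.008,0,0,-7]
    - [0,0,-0.008,0,0,-7]
    - [0,0,-0.008,0,0,-7]
    - [0,0,-0.008,0,0,-7]
    - [0,0,-0.008,0,0,-7]
    - [0,0,-0.008,0,0,-6]

```text
clock: 11.08
tool_pos: [0.5569, -0.068, 0.1567]
orientation: [-180.0, 0.0, 164.7]
force: [-0.4, -1.8, -1.1]
opening: 0.0131
gripper_force: 9.4
```

```bash
python3 -c "
from h import *
st()"
```

```text
{'clock': 11.0833, 'joint_pos': [13.0313, 14.208, -20.8492, 0.0143, -54.9305, -118.3085], 'tool_pos': [0.5569, -0.068, 0.1567], 'force': [-0.3508, -1.7759, -1.0621], 'moment': [-0.8332, 0.2042, -0.0496], 'tau': [1.2413, -46.0742, 26.4099, 5.7048, 0.3392, -1.726], 'opening': 0.0131, 'gripper_force': 9.4127, 'orientation': [-179.9955, 0.0164, 164.731]}
```

Call:
play_rows:
  plan:
    - [0,0,-0.008,0,0,-7]
    - [0,0,-0.008,0,0,-7]
    - [0,0,-0.008,0,0,-7]
    - [0,0,-0.008,0,0,-7]
    - [0,0,-0.008,0,0,-7]
    - [0,0,-0.008,0,0,-7]
    - [0,0,-0.004,0,0,-3]
    - [0,0,0,0,0,0]
    - [0,0,0,0,0,0]

```text
clock: 11.83
tool_pos: [0.557, -0.0684, 0.1572]
orientation: [-180.0, -0.0, -150.8]
force: [0.6, -5.3, -1.1]
opening: 0.013
gripper_force: 9.4
```

```bash
python3 -c "
from h import *
st()"
```

```text
{'clock': 11.8333, 'joint_pos': [13.0132, 14.1801, -20.8198, 0.0421, -54.9939, -73.7882], 'tool_pos': [0.557, -0.0684, 0.1572], 'force': [0.5654, -5.2962, -1.0849], 'moment': [-1.8986, -0.2101, 0.0005], 'tau': [2.7754, -46.3932, 26.4328, 4.839, 0.201, 0.3642], 'opening': 0.013, 'gripper_force': 9.4352, 'orientation': [-179.9652, -0.0037, -150.7508]}
```

Call:
play_rows:
  plan:
    - [0.05,-0.09,0,0,0,0]
    - [0.05,-0.09,0,0,0,0]
    - [0,0,0,0,0,0]
    - [0,0,0,0,0,0]

```text
clock: 12.17
tool_pos: [0.557, -0.0688, 0.1572]
orientation: [179.9, 0.1, -150.7]
force: [-0.5, 4.7, -0.7]
opening: 0.0134
gripper_force: 9.5
```

```bash
python3 - <<'E'
from h import *
st()
o,s=shot("w5")
cv2.imwrite("pics/w5c.png",cv2.resize(s["frame"][180:320,200:360,::-1],(640,560),interpolation=cv2.INTER_CUBIC))
E
```

```text
{'clock': 12.1667, 'joint_pos': [12.8789, 14.1866, -20.7568, -0.1179, -54.9935, -73.5079], 'tool_pos': [0.557, -0.0688, 0.1572], 'force': [-0.5, 4.7446, -0.6897], 'moment': [1.7775, 0.3254, -0.0084], 'tau': [-2.6351, -45.8408, 25.5117, 7.59, -0.1287, 0.0228], 'opening': 0.0134, 'gripper_force': 9.5268, 'orientation': [179.9252, 0.0879, -150.6966]}
{'clock': 12.1667, 'joint_pos': [12.8789, 14.1866, -20.7568, -0.1179, -54.9935, -73.5079], 'tool_pos': [0.557, -0.0688, 0.1572], 'orientation': [179.9252, 0.0879, -150.6966], 'force': [-0.5, 4.7446, -0.6897], 'moment': [1.7775, 0.3254, -0.0084]}
vent_seat [([0.5573, -0.0676, 0.1401], 0.93)]
nut_mid [([0.5558, -0.0702, 0.1367], 0.81)]
button_top [([0.5552, -0.0648, 0.1524], 0.71)]
```

View pics/w5c.png

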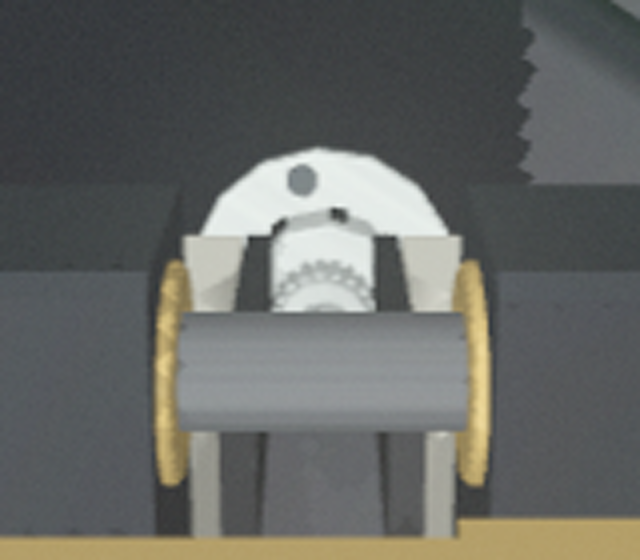

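Call:
play_rows:
  plan:
    - [-0.045,0.08,0,0,0,0]
    - [0,0,-0.004,0,0,-4]
    - [0,0,-0.008,0,0,-7]
    - [0,0,-0.008,0,0,-7]
    - [0,0,-0.008,0,0,-7]
    - [0,0,-0.008,0,0,-7]
    - [0,0,-0.008,0,0,-7]
    - [0,0,-0.004,0,0,-6]

```text
clock: 13.03
tool_pos: [0.5573, -0.0689, 0.1578]
orientation: [-179.9, 0.0, -105.3]
force: [0.8, 0.4, -1.2]
opening: 0.0131
gripper_force: 9.4
```

```bash
python3 -c "
from h import *
st()"
```

```text
{'clock': 13.0333, 'joint_pos': [12.9232, 14.1599, -20.7465, -0.003, -55.028, -28.2308], 'tool_pos': [0.5573, -0.0689, 0.1578], 'force': [0.8488, 0.3845, -1.1773], 'moment': [0.2831, -0.3385, -0.0232], 'tau': [-0.3578, -46.5686, 25.3869, 6.3556, -0.4967, -1.7273], 'opening': 0.0131, 'gripper_force': 9.39, 'orientation': [-179.9433, 0.0332, -105.3093]}
```

Call:
play_rows:
  plan:
    - [0,0,-0.008,0,0,-7]
    - [0,0,-0.008,0,0,-7]
    - [0,0,-0.008,0,0,-7]
    - [0,0,-0.008,0,0,-7]
    - [0,0,-0.008,0,0,-7]
    - [0,0,-0.008,0,0,-7]
    - [0,0,-0.004,0,0,-3]
    - [0,0,0,0,0,0]
    - [0,0,0,0,0,0]

```text
clock: 13.78
tool_pos: [0.5576, -0.0689, 0.1584]
orientation: [-179.9, -0.0, -60.8]
force: [3.9, 0.6, -3.6]
opening: 0.0132
gripper_force: 9.4
```

```bash
python3 -c "
from h import *
st()"
```

```text
{'clock': 13.7833, 'joint_pos': [12.9228, 14.1371, -20.6926, 0.0047, -55.0697, 16.3087], 'tool_pos': [0.5576, -0.0689, 0.1584], 'force': [3.9058, 0.5879, -3.6088], 'moment': [0.4035, -1.2399, -0.0124], 'tau': [-0.8143, -47.125, 24.3385, 6.2105, -1.3733, 0.3562], 'opening': 0.0132, 'gripper_force': 9.3833, 'orientation': [-179.9046, -0.0319, -60.7659]}
```

Call:
play_rows:
  plan:
    - [0.04,-0.07,0,0,0,0]
    - [0,0,-0.002,0,0,-4]
    - [0,0,-0.008,0,0,-7]
    - [0,0,-0.008,0,0,-7]
    - [0,0,-0.008,0,0,-7]
    - [0,0,-0.008,0,0,-7]
    - [0,0,-0.008,0,0,-7]
    - [0,0,-0.004,0,0,-6]
    - [0,0,0,0,0,0]

```text
clock: 14.53
tool_pos: [0.558, -0.0686, 0.1588]
orientation: [-179.9, -0.0, -15.5]
force: [2.5, 4.0, -1.9]
opening: 0.0129
gripper_force: 9.4
```

```bash
python3 -c "
from h import *
st()"
```

```text
{'clock': 14.5333, 'joint_pos': [12.9174, 14.1685, -20.5714, -0.0347, -55.2014, 61.6505], 'tool_pos': [0.558, -0.0686, 0.1588], 'force': [2.5421, 3.9969, -1.9496], 'moment': [1.4627, -0.8208, -0.0202], 'tau': [-2.337, -46.6313, 24.2632, 6.989, -1.1583, 2.0092], 'opening': 0.0129, 'gripper_force': 9.4243, 'orientation': [-179.947, -0.0381, -15.4519]}
```

Call:
play_rows:
  plan:
    - [0,0,-0.005,0,0,-5]
    - [0,0,-0.006,0,0,-5]
    - [0,0,-0.006,0,0,-5]
    - [0,0,-0.006,0,0,-5]
    - [0,0,-0.006,0,0,-5]
    - [0,0,-0.006,0,0,-5]

```text
clock: 15.03
tool_pos: [0.558, -0.0684, 0.1591]
orientation: [-180.0, -0.1, 14.3]
force: [2.4, 5.6, -0.7]
opening: 0.0128
gripper_force: 9.4
```

```bash
python3 -c "
from h import *
st()"
```

```text
{'clock': 15.0333, 'joint_pos': [12.9312, 14.1449, -20.5432, -0.0607, -55.2411, 91.4109], 'tool_pos': [0.558, -0.0684, 0.1591], 'force': [2.3579, 5.5812, -0.6514], 'moment': [2.015, -0.7263, -0.0342], 'tau': [-3.2641, -46.5245, 24.0983, 7.4711, -1.2316, -1.6842], 'opening': 0.0128, 'gripper_force': 9.4312, 'orientation': [-179.9519, -0.0719, 14.3076]}
```

Call:
play_rows:
  plan:
    - [0.07,-0.1,0,0,0,0]
    - [0,0,0,0,0,0]
    - [0,0,-0.008,0,0,-5]
    - [0,0,-0.006,0,0,-5]
    - [0,0,-0.006,0,0,-5]

```text
clock: 15.45
tool_pos: [0.5579, -0.0681, 0.1592]
orientation: [180.0, 0.0, 29.3]
force: [2.4, 1.0, -1.7]
opening: 0.0132
gripper_force: 9.4
```

```bash
python3 -c "
from h import *
st()"
```

```text
{'clock': 15.45, 'joint_pos': [12.9984, 14.1595, -20.5295, 0.0014, -55.3144, 106.3011], 'tool_pos': [0.5579, -0.0681, 0.1592], 'force': [2.4398, 0.9606, -1.7447], 'moment': [0.5578, -0.542, -0.0492], 'tau': [-1.0342, -46.4378, 24.857, 6.4176, -0.7258, -1.717], 'opening': 0.0132, 'gripper_force': 9.3946, 'orientation': [179.9998, 0.0036, 29.3002]}
```

Call:
play_rows:
  plan:
    - [0,0,-0.006,0,0,-5]
    - [0,0,-0.006,0,0,-5]

```text
clock: 15.62
tool_pos: [0.5579, -0.068, 0.1593]
orientation: [-180.0, 0.0, 39.3]
force: [1.1, 2.5, -0.4]
opening: 0.0133
gripper_force: 9.4
```

```bash
python3 -c "
from h import *
st()"
```

```text
{'clock': 15.6167, 'joint_pos': [13.0001, 14.1529, -20.5218, -0.0104, -55.3321, 116.3018], 'tool_pos': [0.5579, -0.068, 0.1593], 'force': [1.1096, 2.5148, -0.36], 'moment': [0.7295, -0.426, -0.008], 'tau': [-1.2591, -46.3676, 24.887, 6.5434, -0.6871, -1.6876], 'opening': 0.0133, 'gripper_force': 9.3971, 'orientation': [-179.9894, 0.0022, 39.296]}
```

Call:
play_rows:
  plan:
    - [0,0,-0.006,0,0,-5]
    - [0,0,-0.006,0,0,-5]

```text
clock: 15.78
tool_pos: [0.5579, -0.0679, 0.1595]
orientation: [-180.0, -0.0, 49.3]
force: [1.3, 2.8, -1.1]
opening: 0.0132
gripper_force: 9.4
```

```bash
python3 -c "
from h import *
st()"
```

```text
{'clock': 15.7833, 'joint_pos': [13.0065, 14.1422, -20.5125, -0.0163, -55.3518, 126.3019], 'tool_pos': [0.5579, -0.0679, 0.1595], 'force': [1.3121, 2.8324, -1.058], 'moment': [0.7658, -0.389, -0.0039], 'tau': [-1.4406, -46.2807, 24.932, 6.6562, -0.635, -1.6861], 'opening': 0.0132, 'gripper_force': 9.3999, 'orientation': [-179.9854, -0.0027, 49.2992]}
```

Call:
play_rows:
  plan:
    - [0,0,-0.006,0,0,-5]
    - [0,0,-0.006,0,0,-5]

```text
clock: 15.95
tool_pos: [0.5578, -0.0679, 0.1596]
orientation: [-180.0, -0.0, 59.3]
force: [1.1, 2.7, -1.8]
opening: 0.0137
gripper_force: 9.4
```

```bash
python3 -c "
from h import *
st()"
```

```text
{'clock': 15.95, 'joint_pos': [13.0088, 14.1357, -20.5054, -0.0233, -55.372, 136.3035], 'tool_pos': [0.5578, -0.0679, 0.1596], 'force': [1.0894, 2.7159, -1.7869], 'moment': [0.8695, -0.3127, -0.0359], 'tau': [-1.5868, -46.1869, 24.9919, 6.7562, -0.5724, -1.6861], 'opening': 0.0137, 'gripper_force': 9.4032, 'orientation': [-179.9773, -0.0048, 59.2991]}
```

Call:
play_rows:
  plan:
    - [0,0,-0.006,0,0,-5]
    - [0,0,-0.006,0,0,-5]

```text
clock: 16.12
tool_pos: [0.5575, -0.0681, 0.1596]
orientation: [-180.0, 0.0, 69.3]
force: [1.6, -0.9, -2.1]
opening: 0.0128
gripper_force: 9.4
```

```bash
python3 -c "
from h import *
st()"
```

```text
{'clock': 16.1167, 'joint_pos': [12.998, 14.1315, -20.5177, -0.0038, -55.4067, 146.3019], 'tool_pos': [0.5575, -0.0681, 0.1596], 'force': [1.5953, -0.9092, -2.1316], 'moment': [-0.2025, -0.339, -0.1332], 'tau': [0.4255, -46.622, 25.818, 6.0238, -0.302, -1.6342], 'opening': 0.0128, 'gripper_force': 9.419, 'orientation': [-179.9517, 0.0285, 69.2977]}
```

Call:
play_rows:
  plan:
    - [0,0,-0.006,0,0,-5]
    - [0,0,-0.006,0,0,-5]
    - [0,0,0,0,0,0]
    - [0,0,0,0,0,0]

```text
clock: 16.45
tool_pos: [0.5574, -0.0687, 0.1597]
orientation: [-179.9, 0.1, 79.0]
force: [0.5, -3.6, -1.4]
opening: 0.013
gripper_force: 9.3
```

```bash
python3 -c "
from h import *
st()
s=snapshot('scene');cv2.imwrite('pics/s6.png',s['frame'][:,:,::-1])
c=project(s,[0.558,-0.068,0.14]); print(c)
st()"
```

```text
{'clock': 16.45, 'joint_pos': [12.9667, 14.127, -20.5225, 0.0363, -55.4273, 156.03], 'tool_pos': [0.5574, -0.0687, 0.1597], 'force': [0.5215, -3.579, -1.3673], 'moment': [-1.3374, -0.1242, -0.0204], 'tau': [1.7332, -46.5724, 26.3674, 5.3293, 0.0781, 0.4987], 'opening': 0.013, 'gripper_force': 9.2992, 'orientation': [-179.9419, 0.0585, 79.0173]}
[254.91421488 207.69214794]
{'clock': 16.5, 'joint_pos': [12.9696, 14.1311, -20.5243, 0.0338, -55.4255, 156.0523], 'tool_pos': [0.5574, -0.0686, 0.1596], 'force': [0.5245, -3.7421, -1.8308], 'moment': [-1.4548, -0.0452, -0.0623], 'tau': [2.0032, -46.5957, 26.5455, 5.2297, 0.1789, 0.1431], 'opening': 0.0136, 'gripper_force': 9.2981, 'orientation': [-179.9373, 0.0582, 79.0411]}
```

At about 305° the moment jumped to -0.13 N m, so the nut has reached its stop and the pads slipped slightly. Release, rise and inspect.

Call:
play_rows:
  plan:
    - [0,0,0,0,0,0]
    - [0,0,0,0,0,0]
    - [0,0,0,0,0,0]
    - [0,0,-1,0,0,0]
    - [0,0,-2,0,0,0]
    - [0,0,-2,0,0,0]
    - [0,0,-2,0,0,0]
    - [0,0,-1.5,0,0,0]
    - [0,0,0,0,0,0]
    - [0,0,0,0,0,0]
    - [0,0,0,0,0,0]
  grip: 3.5

```text
clock: 17.42
tool_pos: [0.5576, -0.0678, 0.2448]
orientation: [-180.0, -0.0, 79.3]
force: [-0.4, -0.0, -0.6]
opening: 0.0351
gripper_force: 0.0
```

```bash
python3 - <<'E'
from h import *
st(); o,s=shot("w7")
c=project(s,[0.5585,-0.0674,0.14]).astype(int); print(c)
a=cv2.resize(s["frame"][c[1]-32:c[1]+32,c[0]-32:c[0]+32,::-1],(400,400),interpolation=cv2.INTER_CUBIC)
o,s2=pickle.load(open("w3.pkl","rb")); c=project(s2,[0.5585,-0.0674,0.14]).astype(int); print(c)
b=cv2.resize(s2["frame"][c[1]-32:c[1]+32,c[0]-32:c[0]+32,::-1],(400,400),interpolation=cv2.INTER_CUBIC)
cv2.imwrite("pics/w7c.png",np.hstack([b,a]))
E
```

```text
{'clock': 17.4167, 'joint_pos': [13.0119, 9.9645, -13.8843, -0.0248, -66.1568, 156.3469], 'tool_pos': [0.5576, -0.0678, 0.2448], 'force': [-0.4351, -0.0259, -0.5899], 'moment': [-0.1337, 0.0644, 0.0078], 'tau': [0.0124, -43.8152, 29.2214, 6.8084, -0.0149, -0.0077], 'opening': 0.0351, 'gripper_force': 0.0, 'orientation': [-179.9858, -0.0186, 79.3487]}
{'clock': 17.4167, 'joint_pos': [13.0119, 9.9645, -13.8843, -0.0248, -66.1568, 156.3469], 'tool_pos': [0.5576, -0.0678, 0.2448], 'orientation': [-179.9858, -0.0186, 79.3487], 'force': [-0.4351, -0.0259, -0.5899], 'moment': [-0.1337, 0.0644, 0.0078]}
vent_seat [([0.557, -0.0683, 0.137], 0.72)]
nut_mid [([0.5515, -0.0705, 0.1418], 0.48)]
button_top [([0.5559, -0.0663, 0.1552], 0.59)]
[279 214]
[282 211]
```

View pics/w7c.png

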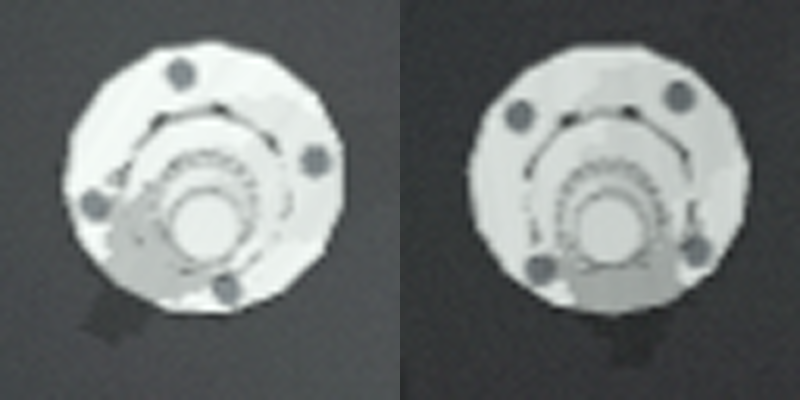

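The nut's knurled ring is now closer to the button than in the earlier picture (ring top about 68 px above the button instead of 76), so it has risen. Close the fingers and go down above the button.

Call:
play_rows:
  plan:
    - [0,0,0,0,0,0]
    - [0,0,1,0,0,0]
    - [0,0,1.5,0,0,0]
    - [0,0,1.5,0,0,0]
    - [0,0,1.2,0,0,0]
    - [0,0,0.8,0,0,0]
    - [0,0,0.5,0,0,0]
    - [0,0,0.3,0,0,0]
    - [0,0,0.1,0,0,0]
    - [0,0,0,0,0,0]
    - [0,0,0,0,0,0]
    - [0,0,0,0,0,0]
    - [0,0,0,0,0,0]
  grip: 0

```text
clock: 18.7
tool_pos: [0.5582, -0.068, 0.1763]
orientation: [180.0, -0.0, 79.4]
force: [-0.8, -0.3, -0.2]
opening: 0.0007
gripper_force: 0.0
```

```bash
python3 -c "
from h import *
st()"
```

```text
{'clock': 18.7, 'joint_pos': [13.0018, 13.1969, -19.3152, 0.0027, -57.4359, 156.3646], 'tool_pos': [0.5582, -0.068, 0.1763], 'force': [-0.8293, -0.2926, -0.1872], 'moment': [-0.1078, 0.024, -0.0175], 'tau': [0.0023, -45.0018, 26.2845, 6.1337, -0.0016, -0.0001], 'opening': 0.0007, 'gripper_force': 0.0, 'orientation': [179.9514, -0.0188, 79.3678]}
```

Tips are at 0.1573 and the button top should be at 0.152. Press in small steps.

Call:
play_rows:
  plan:
    - [0,0,0.2,0,0,0]
    - [0,0,0.2,0,0,0]
    - [0,0,0.15,0,0,0]
    - [0,0,0,0,0,0]
    - [0,0,0,0,0,0]

```text
clock: 19.12
tool_pos: [0.5581, -0.068, 0.1706]
orientation: [180.0, 0.0, 79.4]
force: [-0.9, 0.8, 3.8]
opening: 0.0002
gripper_force: 2.1
```

Call:
play_rows:
  plan:
    - [0,0,0.1,0,0,0]
    - [0,0,0.1,0,0,0]
    - [0,0,0,0,0,0]
    - [0,0,0,0,0,0]

```text
clock: 19.45
tool_pos: [0.5581, -0.068, 0.1689]
orientation: [180.0, -0.0, 79.4]
force: [-1.8, 0.6, 6.1]
opening: 0.0001
gripper_force: 3.3
```

Call:
play_rows:
  plan:
    - [0,0,0.05,0,0,0]
    - [0,0,0.05,0,0,0]
    - [0,0,0,0,0,0]
    - [0,0,0,0,0,0]

```text
clock: 19.78
tool_pos: [0.5581, -0.068, 0.1682]
orientation: [180.0, -0.0, 79.4]
force: [-3.5, 1.7, 9.1]
opening: 0.0004
gripper_force: 4.4
```

Call:
play_rows:
  plan:
    - [0,0,0.04,0,0,0]
    - [0,0,0,0,0,0]
    - [0,0,0,0,0,0]

```text
clock: 20.03
tool_pos: [0.5581, -0.068, 0.1681]
orientation: [179.9, 0.0, 79.4]
force: [-3.4, 2.5, 11.7]
opening: 0.0006
gripper_force: 5.6
```

The button is on its hard stop at about 12 N. Hold it for about 2.9 s, then lift.

Call:
play_rows:
  plan:
    - [0,0,0,0,0,0]
    - [0,0,0,0,0,0]
    - [0,0,0,0,0,0]
    - [0,0,0,0,0,0]
    - [0,0,0,0,0,0]
    - [0,0,0,0,0,0]
    - [0,0,0,0,0,0]
    - [0,0,0,0,0,0]
    - [0,0,0,0,0,0]
    - [0,0,0,0,0,0]
    - [0,0,0,0,0,0]
    - [0,0,0,0,0,0]
    - [0,0,0,0,0,0]
    - [0,0,0,0,0,0]
    - [0,0,0,0,0,0]
    - [0,0,0,0,0,0]
    - [0,0,0,0,0,0]
    - [0,0,0,0,0,0]
    - [0,0,0,0,0,0]
    - [0,0,0,0,0,0]

```text
clock: 21.7
tool_pos: [0.5581, -0.068, 0.1682]
orientation: [179.9, -0.0, 79.4]
force: [-3.5, 1.7, 10.5]
opening: 0.0002
gripper_force: 5.6
```

Call:
play_rows:
  plan:
    - [0,0,0,0,0,0]
    - [0,0,0,0,0,0]
    - [0,0,0,0,0,0]
    - [0,0,0,0,0,0]
    - [0,0,0,0,0,0]
    - [0,0,0,0,0,0]
    - [0,0,0,0,0,0]
    - [0,0,0,0,0,0]
    - [0,0,0,0,0,0]
    - [0,0,0,0,0,0]
    - [0,0,0,0,0,0]
    - [0,0,0,0,0,0]
    - [0,0,0,0,0,0]
    - [0,0,0,0,0,0]
    - [0,0,0,0,0,0]

```text
clock: 22.95
tool_pos: [0.5581, -0.068, 0.1681]
orientation: [179.9, -0.0, 79.4]
force: [-4.4, 1.1, 11.1]
opening: -0.0
gripper_force: 5.6
```

Call:
play_rows:
  plan:
    - [0,0,-0.2,0,0,0]
    - [0,0,-0.2,0,0,0]
    - [0,0,-0.3,0,0,0]
    - [0,0,-1,0,0,0]
    - [0,0,-2,0,0,0]
    - [0,0,-2,0,0,0]
    - [0,0,-2,0,0,0]
    - [0,0,0,0,0,0]
    - [0,0,0,0,0,0]
    - [0,0,0,0,0,0]
    - [0,0,0,0,0,0]

```text
clock: 23.87
tool_pos: [0.5574, -0.068, 0.2431]
orientation: [-179.9, 0.0, 79.4]
force: [-0.2, -1.5, -0.4]
opening: 0.0004
gripper_force: 0.0
```

```bash
python3 - <<'E'
from h import *
o,s=shot("w8")
c=project(s,[0.5585,-0.0674,0.14]).astype(int)
a=cv2.resize(s["frame"][c[1]-32:c[1]+32,c[0]-32:c[0]+32,::-1],(400,400),interpolation=cv2.INTER_CUBIC)
cv2.imwrite("pics/w8c.png",np.hstack([cv2.imread("pics/w7c.png")[:,400:],a]))
E
```

```text
{'clock': 23.8667, 'joint_pos': [13.0012, 10.056, -13.9939, -0.0186, -66.0349, 156.3664], 'tool_pos': [0.5574, -0.068, 0.2431], 'orientation': [-179.9155, 0.0184, 79.3601], 'force': [-0.1883, -1.4838, -0.4088], 'moment': [-0.1163, 0.002, -0.0294]}
vent_seat [([0.5578, -0.0691, 0.1342], 0.59)]
nut_mid [([0.557, -0.0714, 0.141], 0.5)]
button_top [([0.5556, -0.0655, 0.1533], 0.48)]
```

View pics/w8c.png

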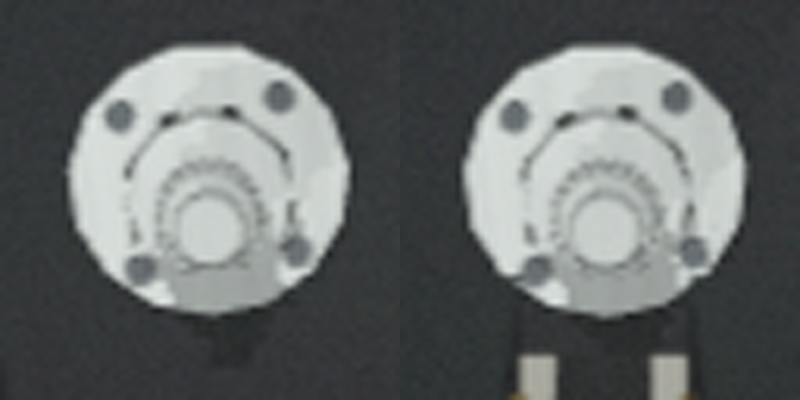

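The second view matches the first: button back at the same height, nut still up. Hand in.

```bash
python3 -c "
from h import *
print(close_job())"
```

```text
the job is handed in; nothing more can be done
None
```

I unscrewed the lock nut until it met its stop, held the button fully down for about 3 s at about 12 N and let it spring back with the nut still up, then handed the job in at about 24 s of the 72 s allowed. The hand-in returned no verdict.

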